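# Press the star and the heart home in their setting blocks

## Robot

A 6-joint arm with a two-finger parallel gripper is mounted at the origin on a cart in front of the work surface, level with it; the furniture and walls round the work are solid. World frame = base frame: x ahead of the robot, y to its left, z up, the work surface at z = 0. Lengths are in m, angles in degrees, forces in N, time in s.
With the tool pointing down it reaches from about 0.425 to 1.125 m from the base axis. Payload 14.9 kg.
Tool frame: the origin (TCP) lies between the finger pads, 19 mm behind the fingertips; this is the grasp point; z points along the fingers, y is the line along which they close (so a half turn about z gives the same grasp; the last joint's range is limited). The gripper opens to 91 mm and grips with 3 to 60 N. Pads are 32 mm wide; open, the fingers measure 118 mm over their backs; the gripper's body (76 mm by 178 mm) begins 60 mm behind the grasp point.
Start: joints at [61.805, 21.709, 99.362, -0, 58.929, -1.908], TCP at [0.31, 0.628, 0.233] pointing down, gripper open.
Joint ranges: [-158.91, 158.91], [-42.39, 125.64], [0.06, 152.35], [-60.88, 240.88], [17.5, 164.5], [-176.32, 176.32]. Speed limits (degrees/s): [108.29, 108.29, 136.94, 180, 180, 180].

## Interface

Orientations are given as a 3x3 rotation matrix whose columns are the frame's x, y, z axes.
In Python, from bench import sensors, vision, workorder gives the robot as it stands.
- The arm moves only by the tool run_rows, called after "Emit:" as a command line: name --argument value ..., lists and objects as JSON in quotes. Schema: {"type":"object","properties":{"deltas":{"type":"array","items":{"type":"object","properties":{"tx":{"type":"number"},"ty":{"type":"number"},"tz":{"type":"number"},"turn":{"type":"number"}},"additionalProperties":false},"minItems":1,"maxItems":5},"finger_gap":{"type":"number"},"clamp_n":{"type":"number"},"only":{"type":"string"},"quiet":{"type":"boolean"},"lines":{"type":"string"}},"required":["deltas"],"additionalProperties":false}. deltas is a list of rows, 1 to 5 of them, each an object with the fields tx, ty, tz (the shift in shares of 1 m (1.0 is 1 m)), turn (a turn about the tool's z in a scale on which 1.0 is pi rad); a field left out counts as zero; each row is the pose to reach, as a shift and turn from the pose commanded when the call began, along the tool's axes at that moment; what a row does not reach only later rows make up. A row lasts 1/8 s, in which the tool goes at most 0.0625 m and 10.7 degrees, less where a joint would pass 70% of its speed; a pose out of reach is approached as far as the arm can. finger_gap is the finger opening in m, set as the call begins (left out keeps the last). The fingers move at their own pace and stop on an object; clamp_n is the grip in N (left out, the last holds). Time passes only in rows, so rows that do not move let the fingers close. The tool returns the time, the measured TCP pose, the force, the opening and the grip force at its end. only (a regular expression) keeps the lines of the reply that match it, lines (a string "A,B") keeps lines A to B, and quiet returns only ok. No shift or turn number may pass 1 either way. Input that does not fit is refused with a message, and nothing moves.
- sensors.get_obs(): the state, without advancing time (a new reading comes with each control period).
- vision.snapshot(name): name is "scene" or "top"; returns the picture (420x560x3 uint8, red, green, blue); there is no depth.
- vision.get_calibration(name): a dict with "camera_matrix" (3x3 intrinsics, pixels), "k1" (the pictures are not rectified: a ray, as slopes to the right and down, at radius r is drawn at 1 + k1 r^2 times it, then the intrinsics apply), "view" (4x4, takes a point from world to camera coordinates). Camera axes: x right, y down, z forward; pixel columns grow to the right and rows downward; lengths in m; the calibration is good to about 2 mm. A picture is of the moment at which its call begins. get_calibration takes no time and is no camera call.
- workorder.hand_in(): hands the job in; it is judged then, once.
Trained networks look in the newest picture that a camera, given by its name, has taken for a name from the list of things; names that differ only in an ending like _2 or _b are one class to them, and where a whole thing is asked for, a point or a joint stands for the part that bears it (a point fixed in the world has none). Each returns a list of dicts, best first, with "conf" (0 to 1); they miss things now and then, are a little off and sometimes report something else, mostly with a low value. They report only what shows in the picture. A call takes as long as a camera call.
- vision.outline_of(camera, target): "region" (420x560 bool, what is visible of it) and "uv" ([column, row] in pixels, amid what is visible of it).
The state is a dict: "time_s": time; "joint_pos": joint angles; "joint_velocities": joint speeds; "tau": joint torques, N m; "tcp_pos": TCP position; "ee_rot": TCP orientation; "wrist_force": force on the tool from outside, world axes, zero at the start; "moment": the same for the moment, N m; "grip_width": finger opening in m; "grip_force": force on a finger pad.
Only numpy, scipy, OpenCV 4.12 (cv2) and the standard library are available. Lean on these libraries where they do the work, as an engineer would, in place of code of your own. Each camera call takes 0.05 s, during which the arm holds its last target. There are 200 camera calls.

## Task

The four glass pieces in the round wooden holders still stand proud of their pockets. With the fingertips, gently press the eight-pointed star down until it is fully home, then do the same with the smallest piece, the little blunt heart, lifting neither, and withdraw. The triangle and the four-sided slab have to come out again for grinding, so do not touch them, and leave everything else on the table where it is.

Things in the scene. Friction and masses are not known exactly. Their poses are not given: they have to be found in the camera images.
- star_top (a point): eight-pointed star of pale glass, 84x81 mm, 20 mm thick, sitting flat in a tight pocket of a round wooden holder (116 mm across, wood top at z = 0.024, screwed to the table). This point: the middle of its flat level top. Press down near the middle of its top, tool pointing down, fingers shut.
- star (a joint): How far the star has sunk into its pocket, m. It starts at 0 to 0.002 (top then 8 to 10 mm above the wood) and ends at 0.008, where it stands on the pocket's hard bottom with its top 2 mm above the wood (z = 0.026). It slides down under a push of only 1 to 3 N, stays where it is left, and can be pulled up (negative values).
- heart_top (a point): by far the smallest of the four pieces, pale glass cut to a blunt, nearly five-sided heart, 35x36 mm, 14 mm thick, sitting flat in a tight pocket of a round wooden holder (116 mm across, wood top at z = 0.024, screwed to the table). This point: the middle of its flat level top. Press down near the middle of its top, tool pointing down, fingers shut.
- heart (a joint): How far the heart has sunk into its pocket, m. It starts at 0 to 0.002 (top then 8 to 10 mm above the wood) and ends at 0.008, where it stands on the pocket's hard bottom with its top 2 mm above the wood (z = 0.026). It slides down under a push of only 1 to 3 N, stays where it is left, and can be pulled up (negative values).
- triangle_top (a point): triangular piece of pale glass, 50x69 mm, 20 mm thick, sitting flat in a tight pocket of a round wooden holder (116 mm across, wood top at z = 0.024, screwed to the table). This point: the middle of its flat level top. Must not be touched.
- triangle (a joint): How far the triangle has sunk into its pocket, m. It starts at 0 to 0.002 (top then 8 to 10 mm above the wood) and would bottom at 0.008; it must keep its value.
- slab_top (a point): four-sided slab of pale glass, 54x86 mm, 20 mm thick, sitting flat in a tight pocket of a round wooden holder (116 mm across, wood top at z = 0.024, screwed to the table). This point: the middle of its flat level top. Must not be touched.
- slab (a joint): How far the slab has sunk into its pocket, m. It starts at 0 to 0.002 (top then 8 to 10 mm above the wood) and would bottom at 0.008; it must keep its value.
- pencil: yellow pencil, 156 mm long, 7 mm thick, loose, lying between two holders, pointing away from the robot; leave it alone. Origin: centre of its underside.
- cutter: wooden-handled glass cutter, 120 mm long, 14 mm thick, loose, lying between two holders, pointing away from the robot; leave it alone. Origin: centre of its underside.
- marker: red and white marker pen, 135 mm long, 17 mm thick, loose, lying between two holders, pointing away from the robot; leave it alone. Origin: centre of its underside.
- tin: round tin, 76 mm across, 58 mm high, loose, behind the holders; leave it alone. Origin: centre of its underside.
- pot: crusted grey pot, 92x104 mm, 89 mm high, loose, to the left of the holders; leave it alone. Origin: centre of its underside.

How it is judged (in metres and radians):
On the way, in this order (a step that is already met when the one before it is completed fails the run):
1. the fingertips press the star home (at least 6.5 of its 8 mm) (value of joint star above 0.0065 m and contact force between the fingers and star above 0.3 N), for 0.05 s.
2. the fingertips press the heart home (at least 6.5 of its 8 mm) (value of joint heart above 0.0065 m and contact force between the fingers and heart above 0.3 N), for 0.05 s.
At the end, for the whole second after the job is handed in: The star and the heart are both home (sunk at least 6.5 mm of 8 mm), the triangle and the slab are within 1 mm of where they stood, and every loose thing is within 15 mm of where it stood (value of joint each of star, heart above 0.0065 m and distance of each of triangle_top, slab_top from where it was at the start of the episode below 0.001 m and distance of each of pencil, cutter, marker, tin, pot from where it was at the start of the episode below 0.015 m); the robot touches nothing.
It fails at once if the heart is pressed more than half way before the star is home (value of joint heart above 0.0045 m and not (value of joint star above 0.0065 m)).
It fails at once if the star or the heart is pressed harder than 30 N (contact force between the fingers and star above 30 N or contact force between the fingers and heart above 30 N).
It fails at once if the star or the heart is pulled up from its pocket (value of joint any of star, heart below -0.0015 m).
It fails at once if the robot touches or moves the triangle or the slab (contact force between any of the fingers, the arm and triangle above 0.5 N or contact force between any of the fingers, the arm and slab above 0.5 N or distance of any of triangle_top, slab_top from where it was at the start of the episode above 0.001 m).
It fails at once if a loose thing is pushed away or lifted (distance of any of pencil, cutter, marker, tin, pot from where it was at the start of the episode above 0.015 m).
It also fails if it takes over 40 s, if anything falls off the work surface, if the arm or the gripper's body presses on something with over 40 N, if the wrist force passes 120 N, or if a joint passes its speed limit or range.

## Working session

There is one attempt and no reset: what is moved stays moved. The work goes in short steps, Python scripts to look and compute and a tool call to move; the robot and the scene stay as the last step left them, time stands still between calls to the robot, and variables do not carry over. Pictures are saved under pics/ and viewed, at most 10 in all, crops included, and the job is handed in when it is done.

```bash
mkdir -p pics
```

Create h.py:
```python
import numpy as np, cv2
from bench import sensors, vision, workorder
def ray(cam,uv):
    c=vision.get_calibration(cam);K=np.array(c["camera_matrix"]);V=np.array(c["view"])
    d=(np.array([uv[0],uv[1],1.])@np.linalg.inv(K).T)[:2];s=d.copy()
    for _ in range(30): s=d/(1+c["k1"]*(s@s))
    R=V[:3,:3];return -R.T@V[:3,3],R.T@np.array([s[0],s[1],1])
def at_z(cam,uv,z):
    o,d=ray(cam,uv);return o+d*(z-o[2])/d[2]
def tri(a,b):
    (o1,d1),(o2,d2)=a,b;t=np.linalg.lstsq(np.c_[d1,-d2],o2-o1,rcond=None)[0]
    return (o1+d1*t[0]+o2+d2*t[1])/2, np.linalg.norm(o1+d1*t[0]-o2-d2*t[1])
```

Run:
```python
from h import *
np.set_printoptions(precision=4,suppress=True)
for c in("scene","top"):
    im=vision.snapshot(c);cv2.imwrite(f"pics/{c}0.png",im[...,::-1])
    o,d=ray(c,(280,210));print(c,o,d)
R={}
for n in("star_top","heart_top","triangle_top","slab_top","pencil","cutter","marker","tin","pot"):
  for c in("top","scene"):
    for q in vision.outline_of(c,n)[:2]:
        print(n,c,round(q["conf"],2),np.round(q["uv"]),q["region"].sum(),at_z(c,q["uv"],.033)); R.setdefault((n,c),q["uv"])
  if (n,"top") in R and (n,"scene") in R: print("  tri",*tri(ray("top",R[n,"top"]),ray("scene",R[n,"scene"])))
print(sensors.get_obs())
```

```text
scene [-0.2989 -0.6348  0.6474] [ 0.6871  0.5617 -0.461 ]
top [0.4806 0.1034 1.042 ] [ 0.1309 -0.0014 -0.9916]
star_top top 0.91 [288. 237.] 579 [0.5467 0.0849 0.033 ]
star_top top 0.38 [332. 168.] 915 [ 0.7164 -0.031   0.033 ]
heart_top top 0.48 [322. 244.] 248 [0.5277 0.0003 0.033 ]
heart_top top 0.44 [210. 248.] 163 [0.5227 0.2739 0.033 ]
triangle_top top 0.87 [365. 228.] 283 [ 0.5646 -0.106   0.033 ]
triangle_top scene 0.58 [333. 244.] 211 [ 0.5545 -0.1034  0.033 ]
  tri [ 0.5622 -0.1033  0.0301] 0.008272303882359782
slab_top top 0.57 [433. 249.] 709 [ 0.5091 -0.2747  0.033 ]
slab_top top 0.54 [362. 228.] 317 [ 0.5662 -0.0999  0.033 ]
slab_top scene 0.71 [395. 279.] 624 [ 0.5159 -0.2908  0.033 ]
  tri [ 0.5138 -0.2835  0.0287] 0.01623584902221742
pencil top 0.71 [250. 244.] 116 [0.5308 0.1765 0.033 ]
pencil scene 0.47 [252. 217.] 65 [0.5387 0.1489 0.033 ]
  tri [0.5398 0.1676 0.026 ] 0.025713010832968557
cutter top 0.52 [323. 244.] 196 [ 0.5289 -0.0005  0.033 ]
cutter scene 0.6 [292. 244.] 174 [ 0.4908 -0.0244  0.033 ]
  tri [ 0.5277 -0.0005  0.0065] 0.007336895289416373
marker t
[... 557 characters left out ...]
2.] 1054 [0.5822 0.4808 0.033 ]
pot scene 0.48 [213. 206.] 81 [0.5207 0.282  0.033 ]
  tri [0.5851 0.4867 0.0305] 0.002987797235241124
{'time_s': 1.0, 'joint_pos': array([61.8047, 21.7087, 99.3613,  0.0009, 58.9284, -1.9082]), 'joint_velocities': array([ 0.0336, -0.0469,  0.0445, -0.0119,  0.0828,  0.0012]), 'tau': array([  0.0008, -76.37  , -43.4738,   0.0652,   0.0389,   0.    ]), 'tcp_pos': array([0.31  , 0.6276, 0.2327]), 'ee_rot': array([[-0.8966,  0.4429,  0.    ],
       [ 0.4429,  0.8966,  0.    ],
       [ 0.    ,  0.    , -1.    ]]), 'wrist_force': array([-0.0179, -0.6726, -0.8295]), 'moment': array([-0.0257, -0.0317,  0.071 ]), 'grip_force': 0.0, 'grip_width': 0.09132615582758223}
```

Run:
```python
from h import *
a=cv2.imread("pics/top0.png")[200:290,170:310];b=cv2.imread("pics/scene0.png")[180:270,180:320]
r=lambda i:cv2.resize(i,None,fx=3.2,fy=3.2,interpolation=cv2.INTER_CUBIC)
cv2.imwrite("pics/c1.png",np.vstack([r(a),r(b)]))
```

```text
(no output)
```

View pics/c1.png

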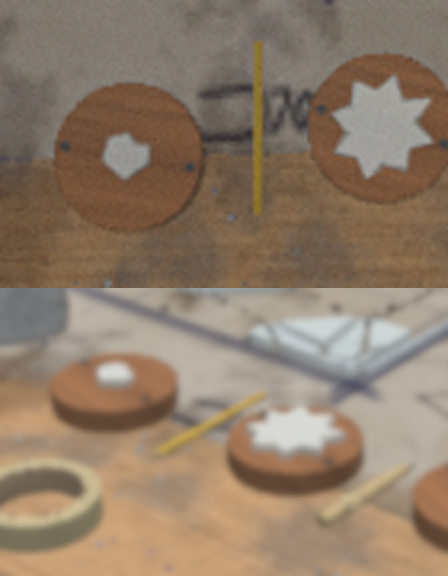

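View pics/top0.png

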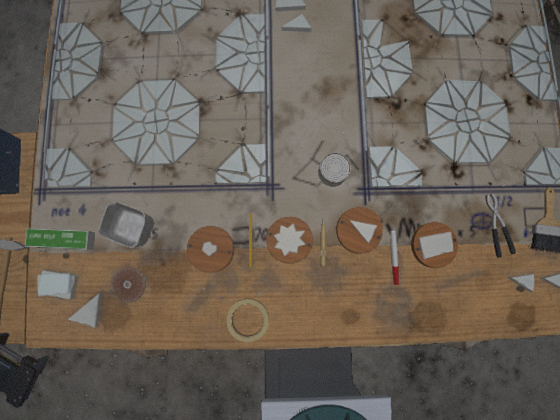

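The top view shows the heart at about (209, 248), the star at about (289, 239), and the pencil between them at column 250. In the scene view the heart is at about (216, 206) and the star at about (272, 224). I'll refine these by segmenting the glass.

Run:
```python
from h import *
np.set_printoptions(precision=4,suppress=True)
G={"star":((289,239),(272,224)),"heart":((209,248),(216,206))}
for n,g in G.items():
  P={}
  for c,(u,v) in zip(("top","scene"),g):
    im=cv2.imread(f"pics/{c}0.png");w=20 if n=="star" else 12
    h=cv2.cvtColor(im,cv2.COLOR_BGR2HSV)
    m=((h[...,1]<70)&(h[...,2]>140)).astype(np.uint8)
    k=np.zeros_like(m);k[v-w:v+w+1,u-w:u+w+1]=1
    N,L,S,C=cv2.connectedComponentsWithStats(m*k);i=1+S[1:,4].argmax()
    (x,y,a,b)=S[i,:4];bb=(x+(a-1)/2,y+(b-1)/2)
    P[c]=C[i];print(n,c,C[i],bb,S[i],at_z(c,C[i],.033),at_z(c,bb,.033))
  print(tri(ray("top",P["top"]),ray("scene",P["scene"])))
o=sensors.get_obs();R=o["ee_rot"];p=o["tcp_pos"]
for t in([.5426,.083,.15],[.523,.274,.15]): print(R.T@(np.array(t)-p))
```

```text
star top [288.5681 239.0726] (np.float64(289.0), np.float64(239.0)) [275 224  29  31 551] [0.5421 0.0824 0.033 ] [0.5422 0.0813 0.033 ]
star scene [270.245  217.6418] (np.float64(272.0), np.float64(218.0)) [252 204  41  29 804] [0.5654 0.1064 0.033 ] [0.5667 0.1013 0.033 ]
(array([0.5402, 0.0835, 0.0514]), np.float64(0.0020517490631532585))
heart top [208.5455 248.1   ] (np.float64(209.0), np.float64(248.0)) [203 242  13  13 110] [0.5235 0.2772 0.033 ] [0.5237 0.2761 0.033 ]
heart scene [215.7869 197.1803] (np.float64(216.0), np.float64(198.0)) [204 194  25   9 183] [0.5643 0.317  0.033 ] [0.5608 0.3125 0.033 ]
(array([0.5226, 0.2718, 0.0625]), np.float64(0.001004173497381114))
[-0.4497 -0.3853  0.0827]
[-0.3476 -0.2227  0.0827]
```

Emit:
run_rows --deltas '[{"tx": -0.045, "ty": -0.0386}, {"tx": -0.09, "ty": -0.0773}, {"tx": -0.135, "ty": -0.1159}, {"tx": -0.18, "ty": -0.1546}, {"tx": -0.225, "ty": -0.1932}]' --finger_gap 0 --clamp_n 10

```text
time_s: 1.62
tcp_pos: [0.4267, 0.3531, 0.233]
ee_rot: [[-0.897, 0.443, 0.0], [0.443, 0.897, 0.0], [-0.0, 0.0, -1.0]]
wrist_force: [0.4, 0.0, -0.4]
grip_width: 0.0439
grip_force: 0.0
```

Emit:
run_rows --deltas '[{"tx": -0.045, "ty": -0.0386}, {"tx": -0.09, "ty": -0.0773}, {"tx": -0.135, "ty": -0.1159}, {"tx": -0.18, "ty": -0.1546}, {"tx": -0.2247, "ty": -0.1932}]'

```text
time_s: 2.25
tcp_pos: [0.5427, 0.0801, 0.2331]
ee_rot: [[-0.897, 0.443, 0.001], [0.443, 0.897, 0.0], [-0.001, 0.0, -1.0]]
wrist_force: [1.4, -0.2, -0.3]
grip_width: 0.0004
grip_force: 0.0
```

Run:
```python
from h import *
np.set_printoptions(precision=4,suppress=True)
print(at_z("scene",(271.9,224.4),.033),at_z("scene",(215.9,206.5),.033))
for n,a,b in(("star",(288.8,239),(271.9,224.4)),("heart",(208.8,248),(215.9,206.5))):print(n,*tri(ray("top",a),ray("scene",b)))
o=sensors.get_obs();print(o["tcp_pos"],o["ee_rot"].T@(np.array([.542,.082,.09])-o["tcp_pos"]),o["grip_width"])
```

```text
[0.5391 0.0787 0.033 ] [0.5215 0.2726 0.033 ]
star [0.5424 0.0817 0.0305] 0.0002348340569758225
heart [0.5243 0.2766 0.0307] 0.001275909635250756
[0.5427 0.0801 0.2331] [0.0016 0.0014 0.1431] 0.0004363634018956892
```

Emit:
run_rows --deltas '[{"tx": 0.001, "ty": 0.001, "tz": 0.05}, {"tx": 0.001, "ty": 0.001, "tz": 0.1}, {"tx": 0.001, "ty": 0.001, "tz": 0.14}, {"tx": 0.001, "ty": 0.001, "tz": 0.163}, {"tx": 0.001, "ty": 0.001, "tz": 0.168}]'

```text
time_s: 2.88
tcp_pos: [0.5409, 0.0833, 0.0635]
ee_rot: [[-0.897, 0.443, -0.002], [0.443, 0.897, -0.0], [0.002, -0.001, -1.0]]
wrist_force: [-0.1, 0.6, 0.2]
grip_width: 0.0004
grip_force: 0.0
```

Emit:
run_rows --deltas '[{"tz": 0.003}, {"tz": 0.006}, {"tz": 0.009}, {"tz": 0.012}, {"tz": 0.014}]'

```text
time_s: 3.5
tcp_pos: [0.5417, 0.0834, 0.0507]
ee_rot: [[-0.897, 0.443, 0.0], [0.443, 0.897, 0.0], [-0.0, 0.0, -1.0]]
wrist_force: [0.1, -1.0, 2.6]
grip_width: 0.0006
grip_force: 0.8
```

Contact. Now I'll continue in small steps.

Emit:
run_rows --deltas '[{"tz": 0.001}, {"tz": 0.002}, {"tz": 0.003}, {"tz": 0.004}, {"tz": 0.004}]'

```text
time_s: 4.12
tcp_pos: [0.5416, 0.0834, 0.0466]
ee_rot: [[-0.897, 0.443, -0.0], [0.443, 0.897, -0.0], [0.0, -0.0, -1.0]]
wrist_force: [-0.4, 0.2, -0.5]
grip_width: 0.0004
grip_force: 0.0
```

Emit:
run_rows --deltas '[{"tz": 0.0005}, {"tz": 0.001}, {"tz": 0.001}]'

```text
time_s: 4.5
tcp_pos: [0.5416, 0.0833, 0.0457]
ee_rot: [[-0.897, 0.443, -0.0], [0.443, 0.897, 0.0], [0.0, -0.0, -1.0]]
wrist_force: [0.1, 0.5, 0.2]
grip_width: 0.0005
grip_force: 0.0
```

Emit:
run_rows --deltas '[{"tz": 0.0005}, {"tz": 0.0005}]'

```text
time_s: 4.75
tcp_pos: [0.5416, 0.0834, 0.0452]
ee_rot: [[-0.897, 0.443, -0.0], [0.443, 0.897, -0.0], [0.0, -0.0, -1.0]]
wrist_force: [0.4, 0.0, -0.4]
grip_width: 0.0008
grip_force: 0.0
```

Emit:
run_rows --deltas '[{"tz": 0.0005}, {"tz": 0.0005}]' --only "pos|force"

```text
tcp_pos: [0.5417, 0.0834, 0.045]
wrist_force: [-3.4, -0.5, 7.7]
grip_force: 4.0
```

Emit:
run_rows --deltas '[{"tz": 0.0003}, {"tz": 0.0003}]' --only "pos|force"

```text
tcp_pos: [0.5417, 0.0834, 0.045]
wrist_force: [-5.0, -0.9, 14.8]
grip_force: 7.0
```

Emit:
run_rows --deltas '[{"tz": -0.01}, {"tz": -0.04}, {"tz": -0.07}, {"tz": -0.085}, {"tz": -0.085}]'

```text
time_s: 5.88
tcp_pos: [0.5421, 0.0834, 0.1302]
ee_rot: [[-0.897, 0.443, 0.002], [0.443, 0.897, 0.0], [-0.002, 0.001, -1.0]]
wrist_force: [0.5, -0.1, -0.5]
grip_width: 0.0004
grip_force: 0.0
```

Run:
```python
from h import *
np.set_printoptions(precision=4,suppress=True)
o=sensors.get_obs();print(o["tcp_pos"],o["wrist_force"],o["ee_rot"].T@(np.array([.524,.2765,.065])-o["tcp_pos"]))
```

```text
[0.5421 0.0834 0.1302] [ 0.4854 -0.1085 -0.4787] [0.1019 0.165  0.0652]
```

Emit:
run_rows --deltas '[{"tx": 0.028, "ty": 0.045}, {"tx": 0.056, "ty": 0.09}, {"tx": 0.084, "ty": 0.135}, {"tx": 0.102, "ty": 0.165}, {"tx": 0.102, "ty": 0.165}]' --only "pos|force"

```text
tcp_pos: [0.5224, 0.2782, 0.128]
wrist_force: [-0.4, -0.7, -0.5]
grip_force: 0.0
```

Emit:
run_rows --deltas '[{"tz": 0.03}, {"tz": 0.055}, {"tz": 0.065}, {"tz": 0.065}]' --only "pos|force"

```text
tcp_pos: [0.5229, 0.2758, 0.0637]
wrist_force: [0.9, 0.8, 0.3]
grip_force: 0.0
```

Run:
```python
from h import *
im=vision.snapshot("scene")
cv2.imwrite("pics/c2.png",cv2.resize(im[150:260,160:320,::-1],None,fx=4,fy=4,interpolation=cv2.INTER_CUBIC))
```

```text
(no output)
```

View pics/c2.png

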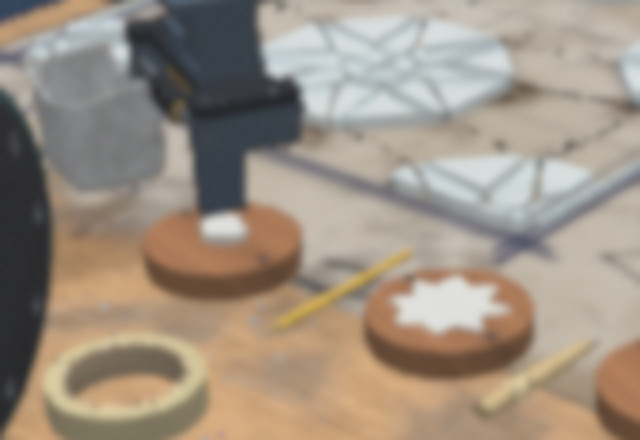

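The star at crop (450, 303) is now nearly flush. The shut fingers stand right over the heart at crop (224, 225), and the pencil hasn't moved.

Emit:
run_rows --deltas '[{"tz": 0.004}, {"tz": 0.008}, {"tz": 0.011}, {"tz": 0.014}, {"tz": 0.016}]' --only "pos|force"

```text
tcp_pos: [0.5233, 0.2765, 0.0484]
wrist_force: [-1.1, -0.0, 3.7]
grip_force: 1.6
```

Emit:
run_rows --deltas '[{"tz": 0.001}, {"tz": 0.0017}, {"tz": 0.002}, {"tz": 0.002}]' --only "pos|force"

```text
tcp_pos: [0.5233, 0.2765, 0.0464]
wrist_force: [0.7, -0.3, 1.6]
grip_force: 0.8
```

Emit:
run_rows --deltas '[{"tz": 0.0005}, {"tz": 0.001}, {"tz": 0.001}]' --only "pos|force"

```text
tcp_pos: [0.5233, 0.2765, 0.0454]
wrist_force: [0.2, -0.1, 1.0]
grip_force: 0.7
```

Emit:
run_rows --deltas '[{"tz": 0.0005}, {"tz": 0.0005}]' --only "pos|force"

```text
tcp_pos: [0.5233, 0.2765, 0.045]
wrist_force: [-1.4, -0.2, 4.8]
grip_force: 2.4
```

Emit:
run_rows --deltas '[{"tz": 0.0004}, {"tz": 0.0004}]' --only "pos|force"

```text
tcp_pos: [0.5233, 0.2765, 0.045]
wrist_force: [-3.0, -1.7, 11.5]
grip_force: 5.9
```

Emit:
run_rows --deltas '[{"tz": -0.01}, {"tz": -0.04}, {"tz": -0.09}, {"tz": -0.14}, {"tz": -0.18}]' --only "pos|force"

```text
tcp_pos: [0.5234, 0.2765, 0.227]
wrist_force: [0.1, -0.7, -0.4]
grip_force: 0.0
```

Emit:
run_rows --deltas '[{"tx": 0.05}, {"tx": 0.1}, {"tx": 0.15}, {"tx": 0.15}]' --only "pos|force"

```text
tcp_pos: [0.3865, 0.3436, 0.2248]
wrist_force: [-0.2, -0.7, 0.5]
grip_force: 0.0
```

Run:
```python
from h import *
im=vision.snapshot("scene")
cv2.imwrite("pics/c3.png",cv2.resize(im[150:300,160:430,::-1],None,fx=2.9,fy=2.9,interpolation=cv2.INTER_CUBIC))
```

```text
(no output)
```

View pics/c3.png

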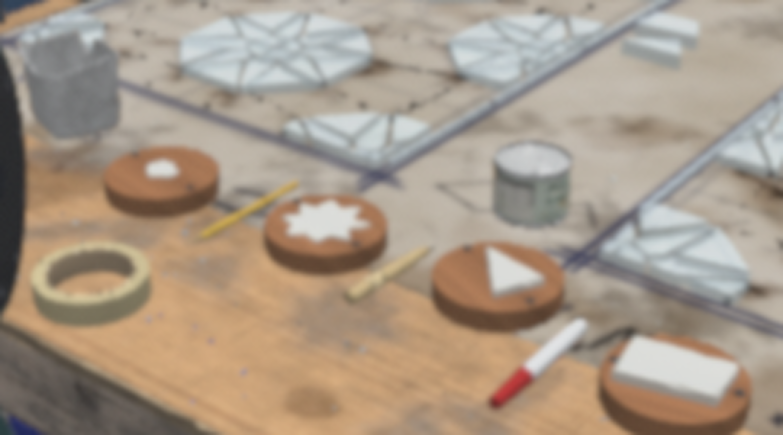

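The heart at (162, 170) and the star at (325, 221) are nearly flush. The triangle and the slab still stand proud, and the loose things are undisturbed.

```bash
python3 -c "from bench import workorder; print(workorder.hand_in())"
```

```text
the job is handed in; nothing more can be done
None
```

I pressed the star home and then the heart, each onto its pocket's hard bottom at no more than about 15 N measured, touched nothing else, and handed the job in; no verdict came back.

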